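# Press the hole stoppers home on the round-toed sandal

## Robot

A 6-joint arm with a two-finger parallel gripper is mounted at the origin on the work surface. World frame = base frame: x ahead of the robot, y to its left, z up, the work surface at z = 0. Lengths are in m, angles in rad, forces in N, time in s.
With the tool pointing down it reaches from about 0.375 to 0.9 m from the base axis. Payload 3.1 kg.
Tool frame: the origin (TCP) lies on the centre line of the jaws, within the pads' length; the fingertips stand 19 mm ahead of it and the grasp point (between the pads) is the TCP; z points along the fingers, y is the line along which they close (so a half turn about z gives the same grasp; the last joint's range is limited). The gripper opens to 85 mm and grips with 20 to 120 N. Pads are 22 mm wide; open, the fingers measure 114 mm over their backs; the gripper's body (76 mm by 85 mm) begins 54 mm behind the grasp point. The pads swing forward as they close: fully open they stand 13 mm farther back than shut.
Start: joints at [-1.496, 0.527, 1.433, -0, 1.181, -0.178], TCP at [0.157, -0.605, 0.25] pointing down, gripper open.
Joint ranges: [-3.08, 3.08], [-0.75, 2.2], [0.22, 2.44], [-1.43, 4.57], [0, 2.65], [-2.85, 2.85]. Speed limits (rad/s): [2.79, 2.79, 3.14, 3.14, 3.14, 3.14].

## Interface

Orientations are given as a unit quaternion [x, y, z, w].
In Python, from station import manip, cams, sign_off gives the robot as it stands.
- The arm moves only by the tool carry_out, never from a script. Its argument "targets" is a list that holds one entry, the list of rows, each a list of 7 numbers: the shift along the tool's x, y, z in cm, then the turn, a rotation vector about the tool's x, y, z in degrees, then the finger opening in cm, from 0 to 8.54. A call has 1 to 12 rows; each row is the pose to reach, as a shift and turn from the pose commanded when the call began, along the tool's axes at that moment; what a row does not reach only later rows make up. A row lasts 1/12 s, in which the tool goes at most 41.7 mm and 7.16 degrees, less where a joint would pass 70% of its speed; a pose out of reach is approached as far as the arm can. A call with a gripper value outside its range is refused whole. The fingers move at their own pace and stop on an object; "force" is the grip in N (left out, the last holds). Time passes only in rows, so rows that repeat a pose let the fingers close. It gives the time, the measured TCP pose, the force, the opening and the grip force at its end, in the units of the state.
- manip.sense(): the state, without advancing time (a new reading comes with each control period).
- cams.snapshot(name): name is "scene" or "side" or "wrist"; returns the picture (420x560x3 uint8, red, green, blue); there is no depth.
- cams.camera_info(name): a dict with "K" (3x3 intrinsics, pixels), "T" (4x4, takes a point from camera to world coordinates). Camera axes: x right, y down, z forward; pixel columns grow to the right and rows downward; lengths in m; the calibration is good to about 2 mm. A picture is of the moment at which its call begins: read the wrist's pose just before it. camera_info takes no time and is no camera call; for the wrist camera it gives the pose at the moment of the call.
- sign_off(): hands the job in; it is judged then, once.
The state is a dict: "t": time; "q": joint angles; "qd": joint speeds; "tau": joint torques, N m; "tcp_pos": TCP position; "tool_rot": TCP orientation; "force": force on the tool from outside, world axes, zero at the start; "ft_torque": the same for the moment, N m; "finger_gap": opening from 0.0 (shut) to 1.0 (fully open); "gripper_force": force on a finger pad.
Only numpy, scipy, OpenCV 4.12 (cv2) and the standard library are available. Lean on these libraries where they do the work, as an engineer would, in place of code of your own. Each camera call takes 0.05 s, during which the arm holds its last target. There are 200 camera calls.

## Task

Before oiling the wooden sandal with the rounded toe, press its three hole stoppers fully home with the shut fingertips, one after another: first the one at the toe, then the wearer's left heel one (on the left when looking from heel to toe), last the right heel one. Push each straight down, lightly, just until its head sits on the deck; pull nothing out and pick nothing up. Leave the square-toed sandal's stoppers and everything else on the bench as they are.

Things in the scene. Friction and masses are not known exactly. Their poses are not given: they have to be found in the camera images.
- round: sandal with half-round toe: pale deck 225 x 92 x 15 mm on two cross teeth, fixed immovably on a 260 x 120 x 10 mm dark board; deck top 55 mm above table; heel end nearly straight. Origin: centre of board's underside. x to the toe (roughly away from robot), y to wearer's left, z up. Stopper centres (x, y) mm: toe (76, 0), left heel (-28, 25), right heel (-28, -25)
- square: the other sandal, a plain rectangle 235 x 100 mm with a straight, square toe, mounted in the same way on the same kind of board, deck top 55 mm above the table, with the same three stoppers at the same places; not to be worked on. Origin and axes as for the round-toed one
- round_toe (a joint): push-in travel (m) of the toe stopper, round-toed sandal: 0.009 = fully home (head seated on deck, hard stop), 0 = head's underside 9 mm above the deck; starts at 0 to 0.003; negative = pulled out. Slides straight down against about 2.5 N of friction, no spring, stays where left
- round_toe_top (a point): centre of the flat top of the toe stopper's head on the round-toed sandal (dark wood disc, 18 mm across, 5 mm thick, on a 10 mm stem); moves with the stopper. Fully home it is 60 mm above the table
- round_left (a joint): push-in travel (m) of the left heel stopper, round-toed sandal: 0.009 = fully home (head seated on deck, hard stop), 0 = head's underside 9 mm above the deck; starts at 0 to 0.003; negative = pulled out. Slides straight down against about 2.5 N of friction, no spring, stays where left
- round_left_top (a point): centre of the flat top of the left heel stopper's head on the round-toed sandal (dark wood disc, 18 mm across, 5 mm thick, on a 10 mm stem); moves with the stopper. Fully home it is 60 mm above the table
- round_right (a joint): push-in travel (m) of the right heel stopper, round-toed sandal: 0.009 = fully home (head seated on deck, hard stop), 0 = head's underside 9 mm above the deck; starts at 0 to 0.003; negative = pulled out. Slides straight down against about 2.5 N of friction, no spring, stays where left
- round_right_top (a point): centre of the flat top of the right heel stopper's head on the round-toed sandal (dark wood disc, 18 mm across, 5 mm thick, on a 10 mm stem); moves with the stopper. Fully home it is 60 mm above the table
- square_toe (a joint): push-in travel (m) of the toe stopper, square-toed sandal: 0.009 = fully home (head seated on deck, hard stop), 0 = head's underside 9 mm above the deck; starts at 0 to 0.003; negative = pulled out. Slides straight down against about 2.5 N of friction, no spring, stays where left
- square_toe_top (a point): centre of the flat top of the toe stopper's head on the square-toed sandal (dark wood disc, 18 mm across, 5 mm thick, on a 10 mm stem); moves with the stopper. Fully home it is 60 mm above the table
- square_left (a joint): push-in travel (m) of the left heel stopper, square-toed sandal: 0.009 = fully home (head seated on deck, hard stop), 0 = head's underside 9 mm above the deck; starts at 0 to 0.003; negative = pulled out. Slides straight down against about 2.5 N of friction, no spring, stays where left
- square_left_top (a point): centre of the flat top of the left heel stopper's head on the square-toed sandal (dark wood disc, 18 mm across, 5 mm thick, on a 10 mm stem); moves with the stopper. Fully home it is 60 mm above the table
- square_right (a joint): push-in travel (m) of the right heel stopper, square-toed sandal: 0.009 = fully home (head seated on deck, hard stop), 0 = head's underside 9 mm above the deck; starts at 0 to 0.003; negative = pulled out. Slides straight down against about 2.5 N of friction, no spring, stays where left
- square_right_top (a point): centre of the flat top of the right heel stopper's head on the square-toed sandal (dark wood disc, 18 mm across, 5 mm thick, on a 10 mm stem); moves with the stopper. Fully home it is 60 mm above the table
- nail_dish: clear round dish of brass nails, 50 mm across, 18 mm high, standing loose between the sandals, near the robot. Bystander; origin at the centre of its underside
- spool: empty wooden thread spool standing on end, 36 mm across, 45 mm high, between the sandals; loose. Bystander; origin at the centre of its underside
- awl: dark wooden handle with a brass ferrule standing on end, 26 mm across, 87 mm high, between the sandals, farthest from the robot; loose. Bystander; origin at the centre of its underside
- mallet: wooden mallet lying on the robot's right: head 48 mm thick and 95 mm long, handle 200 mm pointing along its -x; origin under the head; loose. Bystander
- glue: white glue bottle, 52 mm across, 110 mm high, on the robot's left; loose. Bystander; origin at the centre of its underside
- teacup: blue teacup, 72 mm across, 65 mm high, far left; loose. Bystander; origin at the centre of its underside

How it is judged:
By the outcome, as a careful person would: the job done as asked, in the order asked, and still so for the second after the job is handed in, with the robot touching nothing.
It also fails if it takes over 45 s, if anything falls off the work surface, if the arm or the gripper's body presses on something with over 40 N, if the wrist force passes 120 N, or if a joint passes its speed limit or range.

## Working session

There is one attempt and no reset: what is moved stays moved. The work goes in short steps, Python scripts to look and compute and a tool call to move; the robot and the scene stay as the last step left them, time stands still between calls to the robot, and variables do not carry over. Pictures are saved under pics/ and viewed, at most 10 in all, crops included, and the job is handed in when it is done.

Besides the shell and the picture viewer there is one more tool, called after "Call:" as name(argument=value, ...) on one line, values as JSON. carry_out: Moves the arm, as the interface text tells. Its arguments: {"type":"object","properties":{"targets":{"type":"array"},"force":{"type":"number"}},"required":["targets"]}

```bash
mkdir -p pics
python3 - <<'E'
from station import manip,cams
import cv2
s=manip.sense();print(s)
for n in ("scene","side"):
    im=cams.snapshot(n);cv2.imwrite(f"pics/{n}.png",cv2.resize(im[:,:,::-1],(800,600),interpolation=cv2.INTER_CUBIC))
    i=cams.camera_info(n);print(n,i["K"],i["T"])
E
```

```text
{'t': 0.0, 'q': array([-1.49550715e+00,  5.28479506e-01,  1.43390406e+00, -1.29519913e-05,
        1.18143883e+00, -1.78505726e-01]), 'qd': array([-0.00223251,  0.00069076, -0.0003729 ,  0.00121148, -0.00054126,
        0.00030466]), 'tau': array([ 4.31880235e-04, -4.42345512e+01, -1.78026974e+01, -4.38004918e-05,
        8.52776226e-03, -8.11825743e-06]), 'tcp_pos': array([ 0.15689364, -0.60427639,  0.24932485]), 'tool_rot': array([ 9.91958389e-01,  1.26559519e-01,  5.15304197e-05, -1.11369473e-03]), 'force': array([-0.27089989, -0.26754917, -0.39875512]), 'ft_torque': array([-0.03751111,  0.02556143, -0.02115792]), 'gripper_force': 0.0, 'finger_gap': 0.9997330564724182}
scene [[474.73701349   0.         280.37955639]
 [  0.         474.73701349 210.85028473]
 [  0.           0.           1.        ]] [[-0.44990124  0.73970721 -0.50042195  1.12699281]
 [ 0.89302864  0.36670771 -0.26081661  0.3067233 ]
 [-0.00941934 -0.56423285 -0.82556197  1.00353166]
 [ 0.          0.          0.          1.        ]]
side [[384.7912284    0.         282.51573337]
 [  0.         384.7912284  211.56898813]
 [  0.           0.           1.        ]] [[-0.98580592 -0.10474527  0.13120638  0.43600014]
 [-0.16730351  0.54769065 -0.8197832   0.8746045 ]
 [ 0.01400791 -0.83009842 -0.55744093  0.63310048]
 [ 0.          0.          0.          1.        ]]
```

View pics/scene.png

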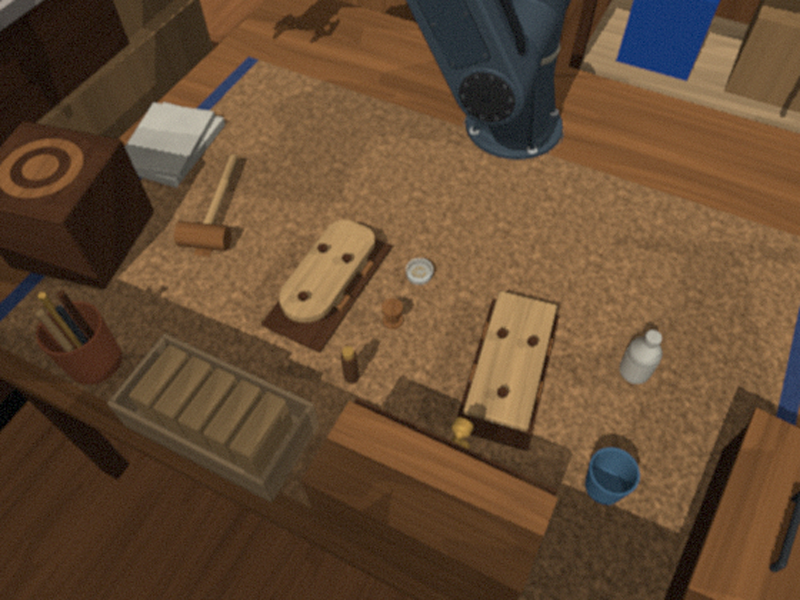

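View pics/side.png

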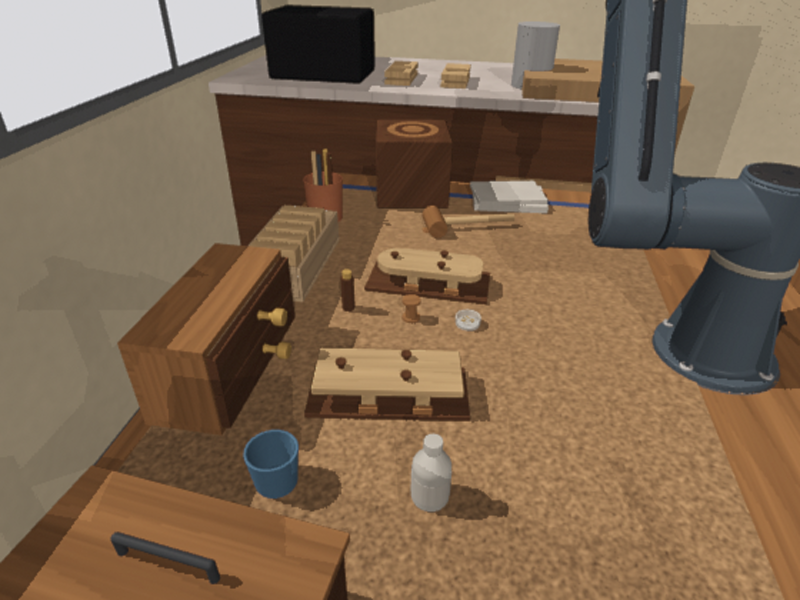

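The scene view shows the round sandal at about (330,275), with its toe stopper at (303,296) and heel stoppers at (322,248) and (347,258). The square one is at (512,365). In the side view the round sandal is at (430,270). I'll enlarge both.

Run:
```python
from station import manip,cams
import cv2,numpy as np
a=cams.snapshot("scene")[145:250,180:285,::-1]
b=cams.snapshot("side")[165:217,250:355,::-1]
f=lambda x,k:cv2.resize(x,None,fx=k,fy=k,interpolation=cv2.INTER_CUBIC)
cv2.imwrite("pics/ca.png",f(a,5.7)); cv2.imwrite("pics/cb.png",f(b,7.5))
```

```text
(no output)
```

View pics/ca.png

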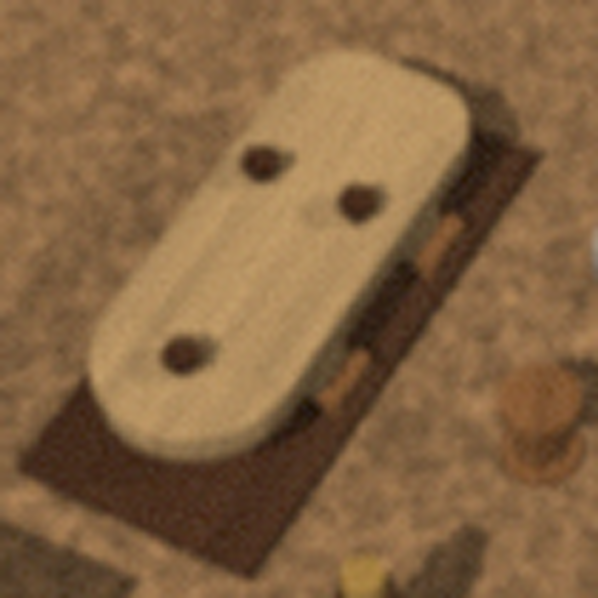

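View pics/cb.png

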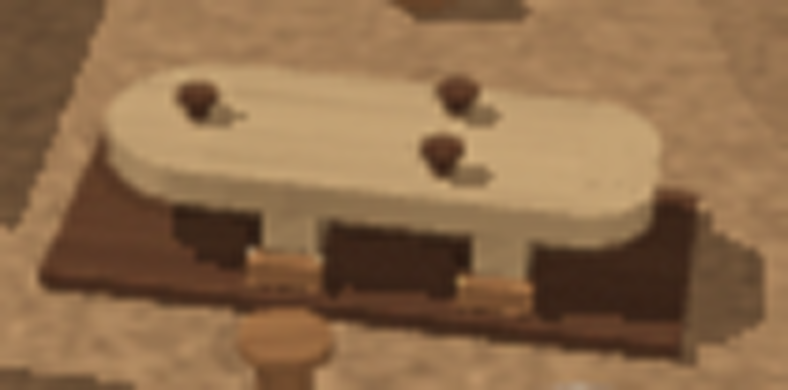

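Scene crop: heads are right (262,160), left (360,200) and toe (184,352). Board corners are (20,467), (255,577) and (543,152). Side crop: toe (197,92), right (457,90), left (443,147). Next I fit the pose.

```bash
cat > fit.py <<'E'
from station import manip,cams
import numpy as np
from scipy.optimize import least_squares
from scipy.spatial.transform import Rotation as R
def proj(n,P,info=None):
    i=info or cams.camera_info(n);T=np.array(i["T"]);c=(P-T[:3,3])@T[:3,:3];p=c@np.array(i["K"]).T
    return p[:,:2]/p[:,2:]
L=np.array([[76,0],[-28,25],[-28,-25]])/1e3
Bd=np.array([[130,-60,10],[130,60,10],[-130,60,10]])/1e3
E
python3 - <<'E'
from fit import *
cv=lambda p,o,k:np.array(o)+(np.array(p)+.5)/k-.5
S=cv([[184,352],[360,200],[262,160]],(180,145),5.7);D=cv([[197,92],[443,147],[457,90]],(250,165),7.5)
C=cv([[20,467],[255,577],[543,152]],(180,145),5.7)
I={n:cams.camera_info(n) for n in("scene","side")}
def W(v,P):
    c,s=np.cos(v[2]),np.sin(v[2]);return np.c_[P[:,:2]@np.array([[c,s],[-s,c]])+v[:2],P[:,2]]
def f(v):
    P=W(v,np.c_[L,v[3:6]]);
    return np.r_[proj("",P,I["scene"])-S,proj("",P,I["side"])-D,proj("",W(v,Bd),I["scene"])-C].ravel()
r=least_squares(f,[.5,-.2,0,.067,.067,.067]);print(r.x,np.degrees(r.x[2]));print(r.fun.reshape(-1,2).round(2));P=W(r.x,np.c_[L,r.x[3:6]]);print(P.round(4))
s=manip.sense();Q=R.from_quat(s['tool_rot']);print(Q.as_matrix().round(3))
print("cm",Q.inv().apply(np.c_[P[:,:2],[.2]*3]-s['tcp_pos'])*100)
E
```

```text
[ 0.54518299 -0.14090013 -0.01509328  0.06723235  0.06765981  0.06679741] -0.8647811241790533
[[ 0.25  0.17]
 [ 0.04  0.17]
 [ 0.18  0.28]
 [-0.   -0.19]
 [ 0.04 -0.14]
 [ 0.22 -0.25]
 [-0.11 -0.04]
 [-0.08 -0.14]
 [-0.13 -0.08]]
[[ 0.6212 -0.142   0.0672]
 [ 0.5176 -0.1155  0.0677]
 [ 0.5168 -0.1655  0.0668]]
[[ 0.968  0.251 -0.   ]
 [ 0.251 -0.968  0.001]
 [ 0.    -0.001 -1.   ]]
cm [[ 56.54826687 -33.10338462   5.02801459]
 [ 47.18621557 -38.27658232   5.03259787]
 [ 45.857829   -33.45627706   5.02579054]]
```

Call:
carry_out(targets=[[[4, -2.3, 0, 0, 0, 0, 0], [8, -4.7, 0, 0, 0, 0, 0], [11.5, -6.7, 0, 0, 0, 0, 0], [15, -8.8, 0, 0, 0, 0, 0], [18.5, -10.8, 0, 0, 0, 0, 0], [22, -12.9, 0, 0, 0, 0, 0], [25.5, -14.9, 0, 0, 0, 0, 0], [29, -17, 0, 0, 0, 0, 0], [32.5, -19, 0, 0, 0, 0, 0], [36, -21.1, 0, 0, 0, 0, 0], [39.5, -23.1, 0, 0, 0, 0, 0], [43, -25.2, 0, 0, 0, 0, 0]]], force=20)

```text
t: 1.2
tcp_pos: [0.5111, -0.2513, 0.2503]
tool_rot: [0.992, 0.127, -0.0, 0.0]
force: [0.5, -1.0, 0.5]
finger_gap: -0.004
gripper_force: 0.0
```

Call:
carry_out(targets=[[[3.4, -2, 0, 0, 0, 0, 0], [6.8, -4, 1, 0, 0, 0, 0], [10, -6, 2, 0, 0, 0, 0], [13, -7.6, 3, 0, 0, 0, 0], [13.5, -7.9, 5, 0, 0, 0, 0], [13.5, -7.9, 7, 0, 0, 0, 0], [13.5, -7.9, 7, 0, 0, 0, 0], [13.5, -7.9, 7, 0, 0, 0, 0]]])

```text
t: 1.87
tcp_pos: [0.6198, -0.1421, 0.179]
tool_rot: [0.992, 0.127, -0.002, -0.001]
force: [0.0, -0.2, 0.5]
finger_gap: -0.003
gripper_force: 0.0
```

```bash
cat > go.py <<'E'
from fit import *
P=np.array([[.6212,-.142],[.5176,-.1155],[.5168,-.1655]])
def rep():
    s=manip.sense();Q=R.from_quat(s['tool_rot']);t=s['tcp_pos']+Q.apply([0,0,.019])
    print(s['t'],s['tcp_pos'].round(4),"tip",t.round(4),s['force'].round(2),s['finger_gap'])
    print("tilt",(Q.apply([0,0,1])).round(4),"cm to z60:",(Q.inv().apply(np.c_[P,[.06]*3]-t)*100).round(2).tolist())
E
python3 - <<'E'
from go import *
import cv2
rep();im=cams.snapshot("wrist");cv2.imwrite("pics/w1.png",im[:,:,::-1])
print(proj("wrist",np.c_[P,[.0672,.0677,.0668]]).round(1))
E
```

```text
1.8667 [ 0.6198 -0.1421  0.179 ] tip [ 0.6198 -0.1421  0.16  ] [ 0.04 -0.17  0.46] -0.0029494693785225173
tilt [-0.0035  0.0014 -1.    ] cm to z60: [[0.17, 0.05, 10.0], [-9.19, -5.12, 10.04], [-10.52, -0.3, 10.03]]
[[277.1 210.3]
 [212.2 322.6]
 [273.1 335.9]]
```

View pics/w1.png

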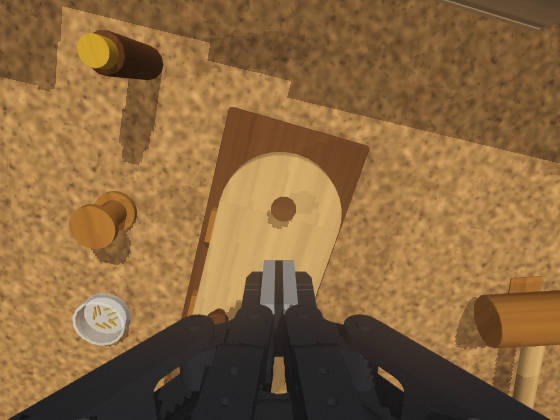

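The wrist picture shows the toe stopper at (283,209), where the fit predicts (277,210), so about 4 mm apart. I'll go closer and compare it directly with the fingertips.

Call:
carry_out(targets=[[[0.1, 0, 3, 0, 0, 0, 0], [0.1, 0, 5.5, 0, 0, 0, 0], [0.1, 0, 7.5, 0, 0, 0, 0], [0.1, 0, 8.5, 0, 0, 0, 0], [0.1, 0, 8.5, 0, 0, 0, 0], [0.1, 0, 8.5, 0, 0, 0, 0], [0.1, 0, 8.5, 0, 0, 0, 0]]])

```text
t: 2.5
tcp_pos: [0.6229, -0.1433, 0.0972]
tool_rot: [0.992, 0.126, 0.002, 0.001]
force: [-0.5, -0.3, 1.7]
finger_gap: 0.002
gripper_force: 0.0
```

Run:
```python
from go import *
import cv2
rep()
o=[]
for n in("wrist","scene","side"):
    im=cams.snapshot(n)[:,:,::-1];s=manip.sense();t=s['tcp_pos']+R.from_quat(s['tool_rot']).apply([0,0,.019])
    p=proj(n,np.array([[*P[0],.0672],t]));k=2.5 if n=="wrist" else 6.
    h=int(200/k);u,v=p[0].astype(int);y0,x0=max(v-h,0),max(u-h,0);c=cv2.resize(im[y0:v+h,x0:u+h],(400,400),interpolation=cv2.INTER_CUBIC)
    o.append(c);print(n,"origin",x0,y0,im[y0:v+h,x0:u+h].shape,p.round(1).tolist(),"in crop",((p-[x0,y0])*k).round().tolist())
o=[cv2.resize(c,(266,266)) for c in o]
cv2.imwrite("pics/m1.png",np.hstack(o))
```

```text
2.5 [ 0.6229 -0.1433  0.0972] tip [ 0.623  -0.1433  0.0782] [-0.54 -0.3   1.7 ] 0.002349758596280363
tilt [ 0.0033 -0.0014 -1.    ] cm to z60: [[-0.15, -0.18, 1.82], [-9.51, -5.34, 1.78], [-10.84, -0.52, 1.79]]
wrist origin 194 188 (160, 160, 3) [[274.4, 268.5], [277.7, 277.0]] in crop [[201.0, 201.0], [209.0, 222.0]]
scene origin 179 173 (66, 66, 3) [[212.1, 206.5], [210.8, 204.3]] in crop [[199.0, 201.0], [191.0, 188.0]]
side origin 242 143 (66, 66, 3) [[275.8, 176.7], [275.4, 173.3]] in crop [[203.0, 202.0], [200.0, 182.0]]
```

View pics/m1.png

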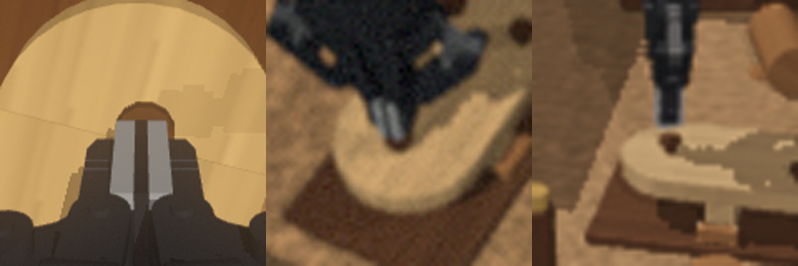

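The wrist crop shows the tips at (141,120 at the front edge) and the head centred at about (146,129), roughly 1.5 mm to the right. In the side view the tip (138,122) sits right over the head. I'll apply a small correction and press slowly, watching the force.

Call:
carry_out(targets=[[[0, 0.1, 0.3, 0, 0, 0, 0], [0, 0.1, 0.6, 0, 0, 0, 0], [0, 0.1, 0.8, 0, 0, 0, 0], [0, 0.1, 1.0, 0, 0, 0, 0], [0, 0.1, 1.2, 0, 0, 0, 0], [0, 0.1, 1.3, 0, 0, 0, 0], [0, 0.1, 1.3, 0, 0, 0, 0], [0, 0.1, 1.3, 0, 0, 0, 0]]])

```text
t: 3.32
tcp_pos: [0.6219, -0.1433, 0.0821]
tool_rot: [0.992, 0.127, -0.0, -0.0]
force: [1.4, -0.1, 0.1]
finger_gap: 0.003
gripper_force: 0.1
```

```bash
python3 -c "from go import *;rep()"
```

```text
3.3167 [ 0.6219 -0.1433  0.0821] tip [ 0.6219 -0.1433  0.0631] [ 1.39 -0.13  0.11] 0.0030259766932117195
tilt [-3.e-04  1.e-04 -1.e+00] cm to z60: [[-0.03, -0.15, 0.31], [-9.39, -5.31, 0.31], [-10.73, -0.49, 0.31]]
```

Call:
carry_out(targets=[[[0, 0, 0.1, 0, 0, 0, 0], [0, 0, 0.2, 0, 0, 0, 0], [0, 0, 0.2, 0, 0, 0, 0]]])

```text
t: 3.57
tcp_pos: [0.6219, -0.1433, 0.0802]
tool_rot: [0.992, 0.127, -0.0, -0.0]
force: [-0.7, -0.1, 0.9]
finger_gap: -0.001
gripper_force: 0.8
```

Call:
carry_out(targets=[[[0, 0, 0.1, 0, 0, 0, 0], [0, 0, 0.1, 0, 0, 0, 0]]])

```text
t: 3.73
tcp_pos: [0.6219, -0.1434, 0.0792]
tool_rot: [0.992, 0.127, -0.0, -0.0]
force: [-0.8, 0.1, 1.3]
finger_gap: -0.0
gripper_force: 0.9
```

Call:
carry_out(targets=[[[0, 0, 0.05, 0, 0, 0, 0], [0, 0, 0.05, 0, 0, 0, 0]]])

```text
t: 3.9
tcp_pos: [0.6219, -0.1433, 0.0791]
tool_rot: [0.992, 0.127, -0.0, -0.0]
force: [-1.4, 1.0, 4.6]
finger_gap: 0.001
gripper_force: 2.1
```

Run:
```python
from go import *
import cv2
rep();o=[]
for n in("wrist","side"):
    im=cams.snapshot(n)[:,:,::-1];p=proj(n,np.array([[*P[0],.06]]))[0].astype(int);h=60 if n=="wrist" else 30
    print(manip.sense()['force'])
    o.append(cv2.resize(im[p[1]-h:p[1]+h,p[0]-h:p[0]+h],(400,400),interpolation=cv2.INTER_CUBIC))
cv2.imwrite("pics/m2.png",np.hstack(o))
```

```text
3.9 [ 0.6219 -0.1433  0.0791] tip [ 0.6219 -0.1433  0.0601] [-1.42  0.97  4.57] 0.0010434441607069002
tilt [-2.e-04  1.e-04 -1.e+00] cm to z60: [[-0.03, -0.15, 0.01], [-9.4, -5.31, 0.01], [-10.73, -0.49, 0.01]]
[-2.00503384  0.43184503  4.8952561 ]
[-2.16025158e+00  3.10873968e-03  4.84986768e+00]
```

View pics/m2.png

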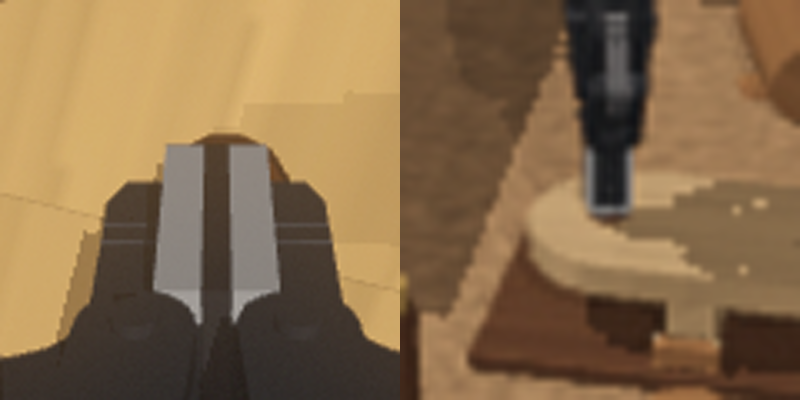

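The tip stalled at 60.1 mm with the force rising to about 4.8 N. In the crop the head is flat on the deck under the tips, so the toe stopper is seated. Next: a brief confirming press, a lift, then over to the left heel.

Call:
carry_out(targets=[[[0, 0, 0.03, 0, 0, 0, 0], [0, 0, 0.03, 0, 0, 0, 0]]])

```text
t: 4.17
tcp_pos: [0.6219, -0.1434, 0.0791]
tool_rot: [0.992, 0.127, -0.0, -0.0]
force: [-2.7, 0.7, 7.3]
finger_gap: 0.003
gripper_force: 3.3
```

Call:
carry_out(targets=[[[0, 0, -1, 0, 0, 0, 0], [0, 0, -3, 0, 0, 0, 0], [-2.3, -1.2, -3.5, 0, 0, 0, 0], [-4.7, -2.5, -3.5, 0, 0, 0, 0], [-7, -3.8, -3.5, 0, 0, 0, 0], [-9, -4.8, -3.5, 0, 0, 0, 0], [-9.4, -5, -3, 0, 0, 0, 0], [-9.4, -5, -2, 0, 0, 0, 0], [-9.4, -5, -1.5, 0, 0, 0, 0], [-9.4, -5, -1.5, 0, 0, 0, 0], [-9.4, -5, -1.5, 0, 0, 0, 0]]])

```text
t: 5.08
tcp_pos: [0.5198, -0.1192, 0.0928]
tool_rot: [0.992, 0.127, 0.0, 0.0]
force: [-0.2, 0.3, -0.0]
finger_gap: 0.004
gripper_force: 0.0
```

Run:
```python
from go import *
import cv2
rep();o=[]
for n in("wrist","side"):
    im=cams.snapshot(n)[:,:,::-1];p=proj(n,np.array([[*P[1],.06]]))[0].astype(int);h=60 if n=="wrist" else 40
    o.append(cv2.resize(im[p[1]-h:p[1]+h,p[0]-h:p[0]+h],(400,400),interpolation=cv2.INTER_CUBIC))
cv2.imwrite("pics/m3.png",np.hstack(o))
```

```text
5.0833 [ 0.5198 -0.1192  0.0928] tip [ 0.5198 -0.1192  0.0738] [-0.23  0.27 -0.02] 0.00431085725115741
tilt [ 7.e-04 -3.e-04 -1.e+00] cm to z60: [[9.24, 4.75, 1.38], [-0.12, -0.41, 1.38], [-1.46, 4.41, 1.38]]
```

View pics/m3.png

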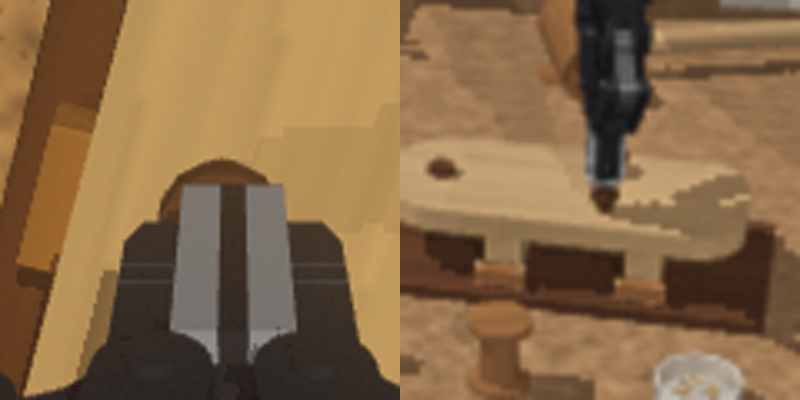

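The head spans about 160–283 (centre 222) and the tips are centred at 233, so I shift −1.5 to −2 mm in y. In the side view the toe head lies flat. Now I press the left one.

Call:
carry_out(targets=[[[-0.05, -0.2, 0.2, 0, 0, 0, 0], [-0.05, -0.2, 0.4, 0, 0, 0, 0], [-0.05, -0.2, 0.6, 0, 0, 0, 0], [-0.05, -0.2, 0.8, 0, 0, 0, 0], [-0.05, -0.2, 1.0, 0, 0, 0, 0], [-0.05, -0.2, 1.15, 0, 0, 0, 0], [-0.05, -0.2, 1.25, 0, 0, 0, 0], [-0.05, -0.2, 1.25, 0, 0, 0, 0]]])

```text
t: 5.85
tcp_pos: [0.5175, -0.1167, 0.0809]
tool_rot: [0.992, 0.127, 0.0, -0.0]
force: [-0.8, 0.7, 1.3]
finger_gap: 0.001
gripper_force: 0.3
```

Call:
carry_out(targets=[[[0, 0, 0.1, 0, 0, 0, 0], [0, 0, 0.15, 0, 0, 0, 0], [0, 0, 0.15, 0, 0, 0, 0]]])

```text
t: 6.1
tcp_pos: [0.5175, -0.1168, 0.0794]
tool_rot: [0.992, 0.127, 0.0, -0.0]
force: [0.3, 1.3, -0.1]
finger_gap: -0.0
gripper_force: 0.7
```

Call:
carry_out(targets=[[[0, 0, 0.08, 0, 0, 0, 0], [0, 0, 0.08, 0, 0, 0, 0], [0, 0, 0.08, 0, 0, 0, 0]]])

```text
t: 6.35
tcp_pos: [0.5175, -0.1168, 0.0791]
tool_rot: [0.992, 0.127, 0.0, 0.0]
force: [-1.1, 1.0, 5.9]
finger_gap: 0.005
gripper_force: 2.5
```

The left one has stalled at the same height with 5.9 N, so it is seated. On to the right heel.

Call:
carry_out(targets=[[[0, 0, -1, 0, 0, 0, 0], [0, 0, -3, 0, 0, 0, 0], [-0.6, 2.4, -3.5, 0, 0, 0, 0], [-1.3, 4.6, -3.5, 0, 0, 0, 0], [-1.3, 4.8, -3, 0, 0, 0, 0], [-1.3, 4.8, -2, 0, 0, 0, 0], [-1.3, 4.8, -1.5, 0, 0, 0, 0], [-1.3, 4.8, -1.5, 0, 0, 0, 0], [-1.3, 4.8, -1.5, 0, 0, 0, 0]]])

```text
t: 7.1
tcp_pos: [0.516, -0.1652, 0.0927]
tool_rot: [0.992, 0.127, -0.001, -0.001]
force: [-0.3, 0.8, -0.2]
finger_gap: 0.001
gripper_force: 0.0
```

Run:
```python
from go import *
import cv2
rep();o=[]
for n in("wrist","side"):
    im=cams.snapshot(n)[:,:,::-1];p=proj(n,np.array([[*P[2],.06]]))[0].astype(int);h=60 if n=="wrist" else 40
    o.append(cv2.resize(im[p[1]-h:p[1]+h,p[0]-h:p[0]+h],(400,400),interpolation=cv2.INTER_CUBIC))
cv2.imwrite("pics/m4.png",np.hstack(o))
```

```text
7.1 [ 0.516  -0.1652  0.0927] tip [ 0.5159 -0.1652  0.0737] [-0.3   0.79 -0.17] 0.0007283320426602829
tilt [-0.0028  0.0017 -1.    ] cm to z60: [[10.78, 0.42, 1.34], [1.42, -4.76, 1.38], [0.08, 0.06, 1.37]]
```

View pics/m4.png

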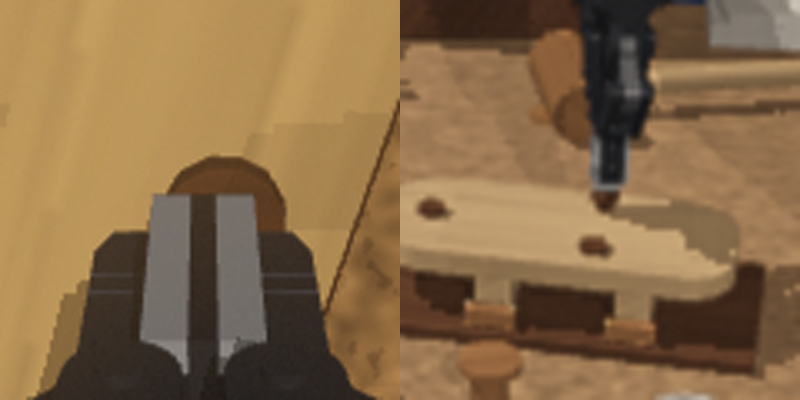

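The head is centred at about 225 and the tips at 203, so I shift +2.5 mm in y. The left heel head is flat in the side view.

Call:
carry_out(targets=[[[0.1, 0.2, 0.1, 0, 0, 0, 0], [0.1, 0.2, 0.3, 0, 0, 0, 0], [0.1, 0.2, 0.5, 0, 0, 0, 0], [0.1, 0.2, 0.7, 0, 0, 0, 0], [0.1, 0.2, 0.9, 0, 0, 0, 0], [0.1, 0.2, 1.1, 0, 0, 0, 0], [0.1, 0.2, 1.2, 0, 0, 0, 0], [0.1, 0.2, 1.3, 0, 0, 0, 0], [0.1, 0.2, 1.4, 0, 0, 0, 0], [0.1, 0.2, 1.4, 0, 0, 0, 0]]])

```text
t: 8.03
tcp_pos: [0.5184, -0.1682, 0.0796]
tool_rot: [0.992, 0.127, 0.0, -0.0]
force: [1.2, 0.9, 1.4]
finger_gap: 0.0
gripper_force: 0.6
```

Call:
carry_out(targets=[[[0, 0, 0.05, 0, 0, 0, 0], [0, 0, 0.05, 0, 0, 0, 0], [0, 0, 0.05, 0, 0, 0, 0]]])

```text
t: 8.28
tcp_pos: [0.5184, -0.1682, 0.0792]
tool_rot: [0.992, 0.127, 0.0, -0.0]
force: [0.3, 0.6, 1.2]
finger_gap: -0.007
gripper_force: 0.7
```

Call:
carry_out(targets=[[[0, 0, 0.08, 0, 0, 0, 0], [0, 0, 0.08, 0, 0, 0, 0], [0, 0, 0.08, 0, 0, 0, 0]]])

```text
t: 8.53
tcp_pos: [0.5185, -0.1682, 0.079]
tool_rot: [0.992, 0.127, 0.0, 0.0]
force: [-0.8, 0.9, 6.5]
finger_gap: 0.002
gripper_force: 3.2
```

Call:
carry_out(targets=[[[0, 0, -1, 0, 0, 0, 0], [0, 0, -3, 0, 0, 0, 0], [0, 0, -6, 0, 0, 0, 0], [0, 0, -9, 0, 0, 0, 0], [0, 0, -12, 0, 0, 0, 0], [0, 0, -14, 0, 0, 0, 0], [0, 0, -14, 0, 0, 0, 0], [0, 0, -14, 0, 0, 0, 0]]])

```text
t: 9.2
tcp_pos: [0.5188, -0.1686, 0.2199]
tool_rot: [0.992, 0.127, 0.001, 0.001]
force: [-0.4, 1.1, -0.7]
finger_gap: -0.002
gripper_force: 0.0
```

Run:
```python
from go import *
import cv2
im=cams.snapshot("side")[:,:,::-1]
cv2.imwrite("pics/end.png",cv2.resize(im[150:300,220:370],(600,600),interpolation=cv2.INTER_CUBIC))
```

```text
(no output)
```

View pics/end.png

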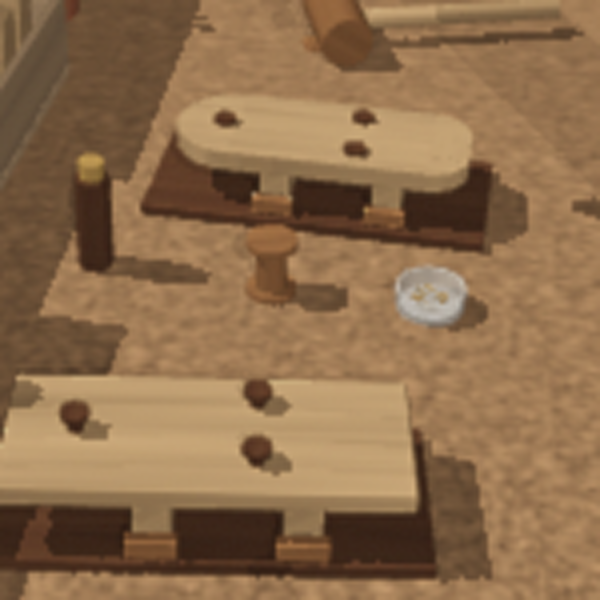

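All three round-sandal heads, at (227,118), (364,117) and (356,149), lie flat. The square sandal's stoppers still stand proud and nothing else has moved.

```bash
python3 -c "from station import sign_off;print(sign_off())"
```

```text
the job is handed in; nothing more can be done
None
```

The round-toed sandal's three stoppers are pressed home in the order asked (toe, left heel, right heel), with about 7 N at most, everything else was left as it was, and the job is handed in.

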